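Swap the nut jar's vented cover for its twist-off lid

TASK

The roasted hazelnuts have cooled: squeeze the two green tabs of the white vented clip-on cover, lift it off the jar and stand it upright on the worktop, clear of the jar. Then close the jar with the gold twist-off lid that lies between the spice jars: set it level on the neck, turn it backward (anticlockwise from above) under light pressure until it rides up and drops into the start of the thread, then screw it clockwise without forcing until it is fully home on the rim. Leave everything released and the things around undisturbed.

Things in the scene. Friction and masses are not known exactly. Their poses are not given: they have to be found in the camera images.
- lid: Gold metal twist-off lid, right way up: outside diameter 63 mm, 16.5 mm high, about 50 g. Origin: centre of its lower edge; z up. Inside 57 mm wide, 14.5 mm deep; four round lugs (3.6 mm thick, reaching in 3.6 mm) at the lower edge on its +x, +y, -x, -y sides. It starts flat on a dark slate board (282 mm square, 8.5 mm thick) between two spice jars, centres 86 to 95 mm away.
- lid_top (a point): Centre of the lid's flat top, 16.5 mm above its origin. Grasp the lid round its skirt with the fingertips, in a direction that clears the spice jars.
- jar: Glass jar of hazelnuts held in a black rubber suction holder (120 mm wide); fixed, cannot move or turn. Origin: on the worktop below the mouth. Jar 90 mm wide up to 80 mm high, then its shoulder narrows to the neck. Turning friction of the lid is light (under 0.3 N m) until it is tight.
- cover: White vented clip-on cover, on the jar at the start: 61 mm wide, 30 mm high, 65 g; origin at the centre of its lower edge (27 mm below the rim while on the jar), z up. Two green tabs on its +y and -y sides, 14 mm wide, 67 mm apart over their outer faces, stand up to 41 mm above the origin; their hooks hold under the neck's bead.
- cover_grip (a point): Middle between the two tabs' upper ends, 34 mm above the cover's origin (7 mm above the rim plane). Squeeze here along the cover's y axis from 67 to about 60 mm (sprung, 5 to 10 N; fingertips no lower than 8 mm below this point) and lift straight up, at least 45 mm, while squeezing.
- jar_mouth (a point): Centre of the jar's mouth in the plane of its rim, 132 mm above the worktop; z up. When the lid is home its inside top lies on the rim, its origin 14.5 mm below this point. From the thread's start that takes about 0.87 rad clockwise, sinking 5.1 mm per radian with 1.8 mm of play up and down; at about 1.2 rad it is tight (torque rises): stop.
- jar_crest (a point): Jar's axis at the height of the thread crests, 2 mm below the rim. Right-hand thread, four starts 90 degrees apart at an angle that varies and is NOT given by this point's axes: feel for it. Ridges: 55 mm over all, 2.6 mm thick, falling 5.1 mm per radian clockwise from crest (start). A lid set down level rests on them with its origin 2 to 10 mm below the rim.
- jar_shoulder (a point): Jar's axis at the foot of the neck (neck 48 mm wide, 32 mm high, with a 55 mm bead 19 to 22 mm below the rim). On the ridges, a lid turned anticlockwise under light pressure (1 to 8 N) climbs 5.1 mm per radian to the crest (origin 2 mm below the rim), rides level for about 0.15 rad, then drops 8 mm: the thread start. At most 1.75 rad of turning.
- slate_board: Dark square slate board, 282 x 282 mm, 8.5 mm thick, fixed on the worktop; origin at the centre of its underside, x and y along its edges. The lid and the spice jars stand on it.
- spice_jar_a: Spice jar with green cap, loose bystander: diameter 46 mm, height 106 mm, upright beside the lid on the slate board; origin at the centre of its underside.
- spice_jar_b: Second spice jar with green cap, loose bystander: diameter 46 mm, height 106 mm, upright on the opposite side of the lid on the slate board; origin at the centre of its underside.
- cookie_jar: Clear jar of sweets with red cap, loose bystander: diameter 81 mm, height 163 mm, upright 120 to 135 mm from the axis of the hazelnut jar; origin at the centre of its underside.
- vanilla_bottle: Small brown dropper bottle, loose bystander: diameter 33 mm, height 102 mm, upright 90 to 115 mm from the axis of the hazelnut jar; origin at the centre of its underside.
Not all that is in view belongs to the job. There is more than one size of the lid; the job needs the larger. There is more than one size of the cover; the job needs the smaller.

How it is judged:
By the outcome, as a careful person would: the job done as asked, in the order asked, and still so for the second after the job is handed in, with the robot touching nothing.
It also fails if it takes over 64 s, if anything falls off the work surface, if the arm or the gripper's body presses on something with over 40 N, if the wrist force passes 120 N, or if a joint passes its speed limit or range.

ROBOT

A 6-joint arm with a two-finger parallel gripper is mounted at the origin on a cart in front of the work surface, level with it; the furniture and walls round the work are solid. World frame = base frame: x ahead of the robot, y to its left, z up, the work surface at z = 0. Lengths are in mm, angles in degrees, forces in N, time in s.
With the tool pointing down it reaches from about 275 to 750 mm from the base axis. Payload 10.2 kg.
Tool frame: the origin (TCP) lies midway between the tips of the shut fingers; the grasp point (between the pads) lies 19 mm behind it; y points along the fingers, z is the direction in which the jaws open and shut, and the axes are right-handed (so a half turn about y gives the same grasp; the last joint's range is limited). The gripper opens to 85 mm and grips with 20 to 120 N. Pads are 22 mm wide; open, the fingers measure 114 mm over their backs; the gripper's body (76 mm by 85 mm) begins 54 mm behind the grasp point. The pads swing forward as they close: fully open they stand 13 mm farther back than shut.
Start: joints at [-77.2, 17.928, 85.812, -0, 76.261, -12.8], TCP at [226.832, -473.475, 231.294] pointing down, gripper open.
Joint ranges: [-168.41, 168.41], [-55.51, 124.54], [10.69, 146.95], [-70.63, 250.63], [1, 178], [-165.06, 165.06]. Speed limits (degrees/s): [136.94, 136.94, 172.46, 180, 180, 180].

INTERFACE

Orientations are given as [roll, pitch, yaw] about the fixed x, y, z axes, in that order (R = Rz(yaw) Ry(pitch) Rx(roll)).
In Python, from cell import readout, viewer, workorder gives the robot as it stands.
- The arm moves only by the tool step_arm, never from a script. Its argument "targets" is a list of rows, each a list of 3 entries, a list of its own where there are three numbers: the shift along the tool's x, y, z in cm, then the turn, a rotation vector about the tool's x, y, z in rad, then the opening, from 0 (shut) to 1 (fully open). A call has 1 to 8 rows; each row shifts and turns the commanded pose from where the row before left it, along the tool's axes as they then stand; what a row does not reach is not made up. A row lasts 1/12 s, in which the tool goes at most 41.7 mm and 7.16 degrees, less where a joint would pass 70% of its speed; a pose out of reach is approached as far as the arm can. A call is refused whole if a number of a shift passes 4.17 or a number of a turn 0.125, either way. A call with a gripper value outside its range is refused whole. The fingers move at their own pace and stop on an object; "squeeze" is the grip in N (left out, the last holds). Time passes only in rows, so rows that do not move let the fingers close. It gives the time, the measured TCP pose, the force and the opening at its end, in the units of the state.
- readout.sense(): the state, without advancing time (a new reading comes with each control period).
- viewer.read_camera(name): name is "scene" or "top" or "wrist"; returns a dict with "frame" (400x640x3 uint8, red, green, blue), "fx", "fy", "cx", "cy" (pixels), "cam_to_world" (4x4, takes a point from camera to world coordinates). Camera axes: x right, y down, z forward; pixel columns grow to the right and rows downward; lengths in mm; the calibration is good to about 2 mm. A picture is of the moment at which its call begins. There is no depth.
- workorder.sign_off(): hands the job in, once; it reports no verdict.
Trained networks look in a picture, given as the dict that the camera call returned (one of the last four; its "shot" number tells which), for a name from the list of things; names that differ only in an ending like _2 or _b are one class to them, and where a whole thing is asked for, a point or a joint stands for the part that bears it (a point fixed in the world has none). Each returns a list of dicts, best first, with "p" (0 to 1); they miss things now and then, are a little off and sometimes report something else, mostly with a low value. They report only what shows in the picture. A call takes as long as a camera call. They do not tell look-alikes from the thing itself.
- viewer.trace(query, picture): "region" (400x640 bool, what is visible of it) and "position" ([column, row] in pixels, amid what is visible of it).
The state is a dict: "time": time; "joint_pos": joint angles; "joint_vel": joint speeds; "effort": joint torques, N m; "position": TCP position; "orientation": TCP orientation; "ft_force": force on the tool from outside, world axes, zero at the start; "wrist_torque": the same for the moment, N m; "finger_gap": finger opening in mm.
Only numpy, scipy, OpenCV 4.12 (cv2) and the standard library are available. Lean on these libraries where they do the work, as an engineer would, in place of code of your own. Each camera call takes 0.05 s, during which the arm holds its last target. There are 200 camera calls.

## Working session

There is one attempt and no reset: what is moved stays moved. The work goes in short steps, Python scripts to look and compute and a tool call to move; the robot and the scene stay as the last step left them, time stands still between calls to the robot, and variables do not carry over. Pictures are saved under pics/ and viewed, about 8 in all and at most 12, crops included, and the job is handed in when it is done.

Besides the shell and the picture viewer there is one more tool, called after ">>>" by a JSON object that holds its "name" and its "arguments", one argument or row to a line. step_arm: Moves the arm, as the interface text tells. Its arguments: {"type":"object","properties":{"targets":{"type":"array","items":{"type":"array"}},"squeeze":{"type":"number"}},"required":["targets"]}

```bash
ls; mkdir -p pics; cat > h.py <<'E'
import numpy as np, cv2
from cell import readout, viewer, workorder
from scipy.spatial.transform import Rotation as R
def ray(p,uv,z):
    M=np.array(p["cam_to_world"]);d=M[:3,:3]@np.array([(uv[0]-p["cx"])/p["fx"],(uv[1]-p["cy"])/p["fy"],1])
    o=M[:3,3];return o+d*(z-o[2])/d[2]
def proj(p,X):
    M=np.linalg.inv(np.array(p["cam_to_world"]));c=M[:3,:3]@np.array(X,float)+M[:3,3]
    return [c[0]/c[2]*p["fx"]+p["cx"],c[1]/c[2]*p["fy"]+p["cy"]]
def save(p,n): cv2.imwrite("pics/"+n,cv2.cvtColor(p["frame"],cv2.COLOR_RGB2BGR))
E
python3 - <<'E'
from h import *
s=readout.sense();print(s)
print(R.from_euler('xyz',s["orientation"],degrees=True).as_matrix().round(3))
for n in["scene","top"]:
    p=viewer.read_camera(n);save(p,n+"0.png");print(n,np.array(p["cam_to_world"]).round(2).tolist(),p["fx"])
    for q,z in[("lid",25),("cover",135),("jar",40),("spice_jar_a",106),("cookie_jar",163),("vanilla_bottle",102),("slate_board",8.5)]:
        for d in viewer.trace(q,p)[:4]:
            print(n,q,round(d["p"],2),np.round(d["position"]),ray(p,d["position"],z).round(),d["region"].sum())
E
```

```text
pics
{'time': 0.0, 'joint_pos': array([-7.71984362e+01,  1.79610011e+01,  8.58539061e+01,  8.64613482e-04,
        7.62603896e+01, -1.27993122e+01]), 'joint_vel': array([ 0.04351574, -0.09416452, -0.03076771,  0.07887463,  0.08765308,
        0.00279632]), 'effort': array([ 1.15571152e-04, -4.12265897e+01, -2.59742457e+01, -1.85445106e-04,
        4.20048207e-03, -1.51817716e-06]), 'position': array([ 226.79201085, -473.20733747,  230.72184801]), 'orientation': array([-9.00732398e+01,  1.74997351e-02, -1.54399341e+02]), 'ft_force': array([-0.66931476, -0.72080853,  0.0060397 ]), 'wrist_torque': array([-0.02413247,  0.04895403, -0.00102538]), 'finger_gap': 85.15416435545384}
[[-0.902 -0.     0.432]
 [-0.432  0.001 -0.902]
 [-0.    -1.    -0.001]]
scene [[-0.6, -0.4, 0.69, -628.97], [-0.8, 0.32, -0.51, 805.25], [-0.02, -0.86, -0.51, 968.99], [0.0, 0.0, 0.0, 1.0]] 496.1415223396987
scene lid 0.54 [390. 190.] [ 500. -384.   25.] 68
scene cover 0.84 [248. 224.] [491. 229. 135.] 325
scene cover 0.63 [291. 272.] [228. 255. 135.] 688
scene jar 0.59 [257. 251.] [473. 218.  40.] 972
scene jar 
[... 375 characters left out ...]
-66.62], [-0.0, -0.07, -1.0, 1272.79], [0.0, 0.0, 0.0, 1.0]] 430.25822958883083
top lid 0.82 [365. 207.] [ 516. -179.   25.] 357
top lid 0.58 [444. 201.] [ 531. -410.   25.] 171
top lid 0.2 [205. 235.] [437. 283.  25.] 155
top cover 0.92 [224. 206.] [514. 202. 135.] 403
top cover 0.71 [241. 266.] [356. 158. 135.] 798
top jar 0.68 [240. 214.] [498. 178.  40.] 902
top spice_jar_a 0.56 [382. 237.] [ 430. -218.  106.] 285
top spice_jar_a 0.54 [348. 176.] [ 595. -127.  106.] 263
top cookie_jar 0.85 [220. 163.] [626. 207. 163.] 1176
top vanilla_bottle 0.46 [204. 236.] [435. 265. 102.] 149
top slate_board 0.78 [367. 198.] [ 544. -188.    8.] 7554
top slate_board 0.4 [205. 236.] [437. 289.   8.] 163
```

```bash
python3 - <<'E'
import cv2,numpy as np
a=cv2.imread("pics/top0.png")[110:310,170:490];b=cv2.imread("pics/scene0.png")[150:320,180:440]
a=cv2.resize(a,(800,500),interpolation=3);cv2.imwrite("pics/t.png",a)
cv2.imwrite("pics/s.png",cv2.resize(b,(780,510),interpolation=3))
E
```

```text
(no output)
```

View pics/t.png

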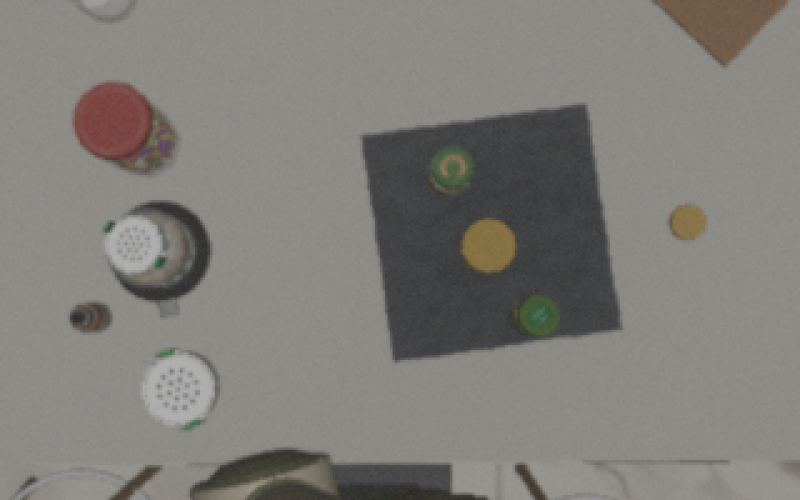

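View pics/s.png

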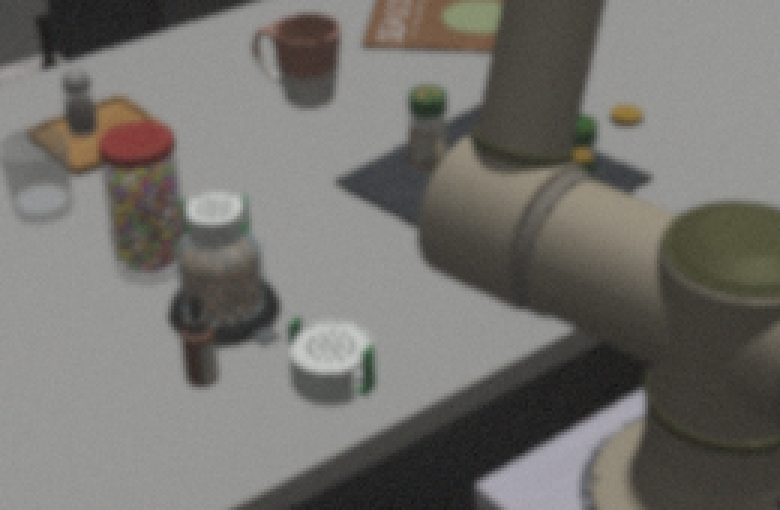

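The top view shows the large gold lid on the slate between the green caps (crop 488,245). The small cover is on the jar (crop 134,244), with its tabs at (109,228) and (160,262). The bigger look-alike cover is at (178,388) and the smaller lid at (688,222). I'll go above the lid first, then the jar.

>>> {"name": "step_arm", "arguments": {
  "targets": [
    [[-3.2, -0.4, -1.2], [0, 0, 0], 1],
    [[-3.2, -0.4, -1.2], [0, 0, 0], 1],
    [[-3.2, -0.4, -1.2], [0, 0, 0], 1],
    [[-3.2, -0.4, -1.2], [0, 0, 0], 1],
    [[-3.2, -0.4, -1.2], [0, 0, 0], 1],
    [[-3.2, -0.4, -1.2], [0, 0, 0], 1],
    [[-3.2, -0.4, -1.2], [0, 0, 0], 1],
    [[-3.2, -0.4, -1.2], [0, 0, 0], 1]
  ]
}}

```text
time: 1.47
position: [417.1, -274.9, 263.6]
orientation: [-90.0, 0.0, -154.4]
ft_force: [-0.6, -0.5, 0.3]
finger_gap: 85.3
```

>>> {"name": "step_arm", "arguments": {
  "targets": [
    [[-3.2, -0.4, -1.2], [0, 0, 0], 1],
    [[-3.2, -0.4, -1.2], [0, 0, 0], 1],
    [[-3.2, -0.4, -1.2], [0, 0, 0], 1],
    [[0, 0, 0], [0, 0, 0], 1],
    [[0, 0, 0], [0, 0, 0], 1]
  ]
}}

```text
time: 1.88
position: [487.9, -201.3, 275.2]
orientation: [-90.0, -0.0, -154.2]
ft_force: [-0.0, -0.7, -0.7]
finger_gap: 85.3
```

```bash
python3 - <<'E'
from h import *
s=readout.sense();print(s["time"],s["position"],s["orientation"],s["joint_pos"].round(1))
p=viewer.read_camera("wrist");save(p,"w1.png");print(np.array(p["cam_to_world"]).round(2).tolist(),p["fx"])
for q,z in[("lid",25),("spice_jar_a",114)]:
    for d in viewer.trace(q,p)[:3]:
        (c,r),rad=cv2.minEnclosingCircle(np.argwhere(d["region"])[:,::-1].astype(np.float32))
        print(q,round(d["p"],2),np.round(d["position"]),(c,r,rad),ray(p,d["position"],z).round(1),ray(p,(c,r),z).round(1),d["region"].sum())
E
```

```text
1.8833 [ 487.89891813 -201.31229193  275.23816635] [-8.99917907e+01 -4.47417711e-03 -1.54238117e+02] [-35.1  16.7  80.9  -0.   82.4  29.1]
[[0.44, -0.86, -0.26, 555.41], [-0.9, -0.42, -0.13, -169.0], [-0.0, 0.29, -0.96, 417.71], [0.0, 0.0, 0.0, 1.0]] 325.02369405980625
lid 0.75 [312. 136.] (312.85284423828125, 136.3043212890625, 26.494911193847656) [ 514.4 -177.5   25. ] [ 515. -179.   25.] 2139
lid 0.71 [486. 197.] (483.8773498535156, 195.46226501464844, 17.57587242126465) [ 541.7 -407.3   25. ] [ 542.3 -404.3   25. ] 902
lid 0.26 [20. 20.] (26.5, 29.5, 39.65485763549805) [489. 160.  25.] [482.9 151.6  25. ] 2107
spice_jar_a 0.92 [302.  42.] (304.0, 42.5, 33.871177673339844) [ 591.7 -134.9  114. ] [ 592.1 -136.1  114. ] 2753
spice_jar_a 0.62 [320. 228.] (318.0, 224.8787841796875, 33.256900787353516) [ 445.5 -222.   114. ] [ 447.4 -219.   114. ] 2341
```

View pics/w1.png

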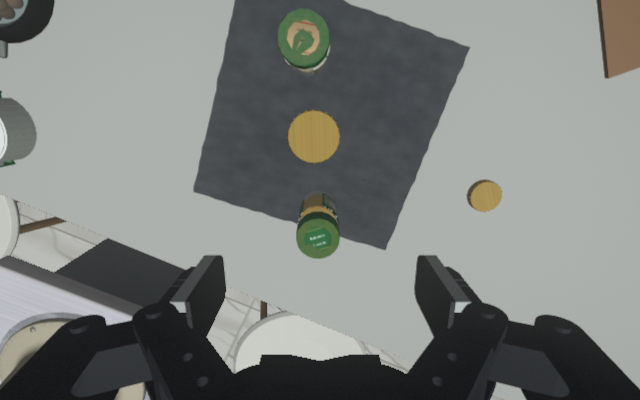

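The wrist view shows the lid at (313,136), level between the spice caps at (303,40) and (319,230). That puts it at about (515,-178.5), which matches the top camera. Next I go over the jar.

>>> {"name": "step_arm", "arguments": {
  "targets": [
    [[-1.7, -0.2, -3.2], [0, 0, 0], 1],
    [[-1.7, -0.2, -3.2], [0, 0, 0], 1],
    [[-1.7, -0.2, -3.2], [0, 0, 0], 1],
    [[-1.7, -0.2, -3.2], [0, 0, 0], 1],
    [[-1.7, -0.2, -3.2], [0, 0, 0], 1],
    [[-1.7, -0.2, -3.2], [0, 0, 0], 1],
    [[-1.7, -0.2, -3.2], [0, 0, 0], 1],
    [[-1.7, -0.2, -3.2], [0, 0, 0], 1]
  ]
}}

```text
time: 2.7
position: [499.0, 87.8, 291.5]
orientation: [-90.0, 0.0, -154.5]
ft_force: [0.3, -0.4, 0.2]
finger_gap: 85.4
```

>>> {"name": "step_arm", "arguments": {
  "targets": [
    [[-1.7, 0, -3.2], [0, 0, 0], 1],
    [[-1.7, 0, -3.2], [0, 0, 0], 1],
    [[0, 0, 0], [0, 0.116, 0], 1],
    [[0, 0, 0], [0, 0.116, 0], 1],
    [[0, 0, 0], [0, 0.116, 0], 1],
    [[0, 0, 0], [0, 0.116, 0], 1],
    [[0, 0, 0], [0, 0.116, 0], 1],
    [[0, 0, 0], [0, 0.116, 0], 1]
  ]
}}

```text
time: 3.37
position: [502.4, 158.5, 291.2]
orientation: [-90.0, -0.0, 165.3]
ft_force: [-0.6, -0.1, -0.4]
finger_gap: 85.6
```

>>> {"name": "step_arm", "arguments": {
  "targets": [
    [[0, 0, 0], [0, 0.116, 0], 1],
    [[0, 0, 0], [0, 0.116, 0], 1],
    [[0, 0, 0], [0, 0.116, 0], 1],
    [[0, 0, 0], [0, 0, 0], 1],
    [[0, 0, 0], [0, 0, 0], 1]
  ]
}}

```text
time: 3.78
position: [502.4, 158.8, 291.3]
orientation: [-90.0, 0.0, 145.9]
ft_force: [0.3, 0.4, 0.3]
finger_gap: 85.1
```

```bash
python3 - <<'E'
from h import *
s=readout.sense();print(s["time"],s["position"],s["orientation"],s["joint_pos"].round(1))
p=viewer.read_camera("wrist");save(p,"w2.png")
f=p["frame"].astype(int)
for q,z in[("cover",135),("cookie_jar",163),("vanilla_bottle",102)]:
    for d in viewer.trace(q,p)[:3]:
        print(q,round(d["p"],2),np.round(d["position"]),ray(p,d["position"],z).round(1),d["region"].sum())
g=((f[...,1]-f[...,0]>25)&(f[...,1]-f[...,2]>15)).astype(np.uint8)
n,l,st,c=cv2.connectedComponentsWithStats(g)
for i in range(1,n):
    if st[i,4]>15: print("green",c[i].round(1),st[i].tolist(),ray(p,c[i],143).round(1))
E
```

```text
3.7833 [502.40715512 158.78314577 291.30925101] [-8.99967567e+01  2.46434696e-03  1.45894910e+02] [  4.8  16.1  79.3  -0.   84.6 128.9]
cover 0.75 [277. 197.] [514.4 201.3 135. ] 3529
cover 0.59 [371. 260.] [406.4 161.9 135. ] 3427
cookie_jar 0.71 [169.  99.] [632.7 216.9 163. ] 11315
cookie_jar 0.68 [558.   6.] [521.3 -64.9 163. ] 688
vanilla_bottle 0.73 [272. 256.] [455.6 256.4 102. ] 961
green [214.4  96.8] [213, 94, 4, 6, 20] [617.4 190.5 143. ]
green [306.1 202. ] [303, 194, 6, 19, 66] [496.2 179.4 143. ]
green [237.7 203.8] [236, 198, 4, 14, 46] [530.8 233.6 143. ]
green [344.9 248.2] [341, 241, 10, 16, 88] [436.  174.9 143. ]
green [399.5 284.8] [395, 280, 10, 11, 34] [370.7 151.  143. ]
```

View pics/w2.png

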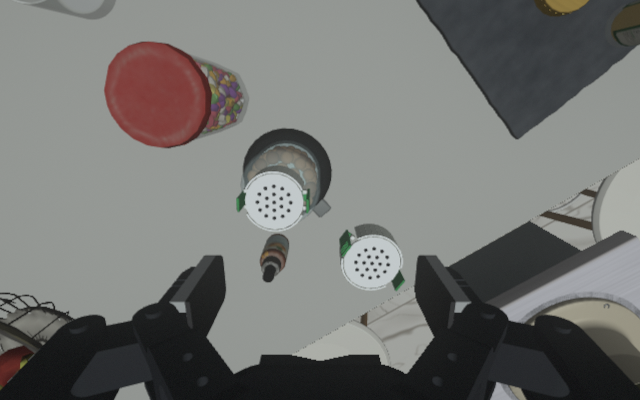

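The wrist view shows the jar's cover centred near (274,201), with green tabs at (238,204) and (306,202). The look-alike cover is at (371,262), the vanilla bottle at (272,258) and the cookie jar at (160,95).

```bash
python3 - <<'E'
from h import *
for n in["wrist","top"]:
    p=viewer.read_camera(n)
    d=min(viewer.trace("cover",p)[:2],key=lambda d:np.linalg.norm(ray(p,d["position"],135)[:2]-[514,201]))
    f=p["frame"].astype(int);m=(d["region"]&(f.min(2)>(150)))
    f2=cv2.cvtColor(p["frame"],cv2.COLOR_RGB2GRAY)
    print(n,d["position"],np.percentile(f2[d["region"]],[5,25,50,75,95]))
    for nm,mm in(("reg",d["region"]),("white",f2>np.percentile(f2[d["region"]],75)*0.93)):
        mm=(mm&cv2.dilate(d["region"].astype(np.uint8),np.ones((9,9))).astype(bool)).astype(np.uint8)
        mm=cv2.morphologyEx(cv2.morphologyEx(mm,cv2.MORPH_CLOSE,np.ones((7,7))),cv2.MORPH_OPEN,np.ones((7,7)))
        cs=max(cv2.findContours(mm,0,1)[0],key=len);e=cv2.fitEllipse(cs);print(nm,np.round(e[0],1),np.round(e[1],1),ray(p,e[0],135).round(1))
    for th in[0]:
        pass
    # expected: predicted projection of top disc edge
    for c in[(514,201),(514,205)]:
        print(c,np.round(proj(p,(*c,135)),1))
    j=viewer.trace("jar",p)[:1]
    for d in j: print("jar",d["p"],d["position"])
    # dark holder: circle r=60 near z~?
    if n=="wrist":
        hm=((f2<75)).astype(np.uint8);hm[250:]=0;hm[:,:200]=0;hm[:,345:]=0;hm[:100]=0
        y,x=np.nonzero(hm);print("holder bbox",x.min(),x.max(),y.min(),y.max(),ray(p,((x.min()+x.max())/2,y.min()+(x.max()-x.min())/2),15).round(1))
E
```

```text
wrist [278.9, 196.1] [ 76. 164. 198. 199. 199.]
reg [274.8 198.5] [62.9 68.6] [514.1 204.6 135. ]
white [274.2 201.1] [57.4 59.8] [512.3 206.7 135. ]
(514, 201) [277.9 196.5]
(514, 205) [274.5 198.8]
jar 0.64 [297.8, 160.3]
holder bbox 200 344 100 249 [525.2 220.8  15. ]Traceback (most recent call last):
  File "<stdin>", line 4, in <module>
ValueError: min() iterable argument is empty
```

>>> {"name": "step_arm", "arguments": {
  "targets": [
    [[0.6, 1.5, -1.5], [0, -0.026, 0], 1],
    [[0.6, 1.5, -1.5], [0, 0, 0], 1],
    [[0.6, 1.5, -1.5], [0, 0, 0], 1],
    [[0, 2.2, 0], [0, 0, 0], 1],
    [[0, 2.2, 0], [0, 0, 0], 1],
    [[0, 2.2, 0], [0, 0, 0], 1],
    [[0, 2.0, 0], [0, 0, 0], 1],
    [[0, 0, 0], [0, 0, 0], 1]
  ]
}}

```text
time: 4.9
position: [510.1, 206.9, 156.6]
orientation: [-89.7, -0.3, 147.3]
ft_force: [-0.0, 0.3, -1.8]
finger_gap: 85.5
```

```bash
python3 - <<'E'
from h import *
s=readout.sense();print(s["time"],s["position"],s["orientation"],s["ft_force"])
p=viewer.read_camera("wrist");save(p,"w3.png")
print(proj(p,(513,206.5,135)),proj(p,(513,206.5,139)))
a=np.radians(57.4);u=np.array([np.cos(a),np.sin(a)])
for sg in(1,-1): print(np.round(proj(p,(*(np.array([513,206.5])+sg*33.5*u),146))))
E
```

```text
4.9 [510.13972615 206.90577161 156.64238025] [-89.73531744  -0.28464123 147.29433157] [-0.02546694  0.29063464 -1.84862728]
[np.float64(318.8427769195736), np.float64(237.51870757713897)] [np.float64(318.8534165479445), np.float64(240.5687907060641)]
[254. 246.]
[384. 246.]
```

View pics/w3.png

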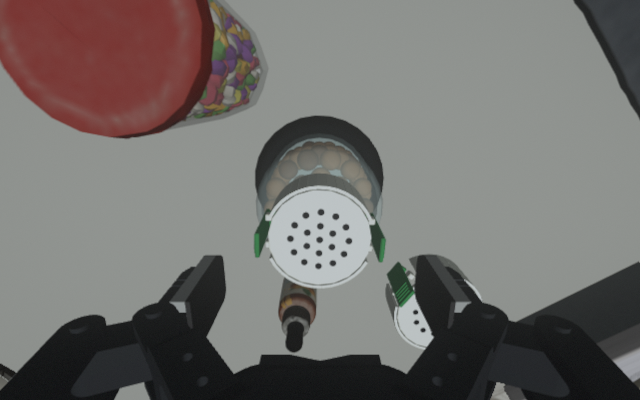

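The cover top is at (319,237), where I predicted it. Its tabs at (257,247) and (383,250) sit symmetrically about the gripper's axis.

>>> {"name": "step_arm", "arguments": {
  "targets": [
    [[0, 0.6, 0], [0, 0, 0], 1],
    [[0, 0.6, 0], [0, 0, 0], 1],
    [[0, 0, 0], [0, 0, 0], 1],
    [[0, 0, 0], [0, 0, 0], 1]
  ]
}}

```text
time: 5.28
position: [512.0, 207.2, 148.7]
orientation: [-90.0, 0.0, 147.3]
ft_force: [-0.4, -0.1, -0.5]
finger_gap: 85.6
```

>>> {"name": "step_arm", "arguments": {
  "targets": [
    [[-0.1, 0.6, 0], [0, 0, 0], 1],
    [[0, 0.6, 0], [0, 0, 0], 1],
    [[0, 0.55, 0], [0, 0, 0], 1],
    [[0, 0, 0], [0, 0, 0], 1],
    [[0, 0, 0], [0, 0, 0], 0.76],
    [[0, 0, 0], [0, 0, 0], 0.76],
    [[0, 0, 0], [0, 0, 0], 0.76],
    [[0, 0, 0], [0, 0, 0], 0.76]
  ],
  "squeeze": 20
}}

```text
time: 5.95
position: [512.9, 206.7, 131.3]
orientation: [-90.0, 0.0, 147.3]
ft_force: [-1.3, -0.8, 2.2]
finger_gap: 64.8
```

>>> {"name": "step_arm", "arguments": {
  "targets": [
    [[0, 0, 0], [0, 0, 0], 0.71],
    [[0, 0, 0], [0, 0, 0], 0.7],
    [[0, 0, 0], [0, 0, 0], 0.7],
    [[0, 0, 0], [0, 0, 0], 0.7]
  ]
}}

```text
time: 6.28
position: [513.2, 206.8, 132.3]
orientation: [-90.1, 0.1, 147.3]
ft_force: [-3.9, 0.2, 11.2]
finger_gap: 60.0
```

>>> {"name": "step_arm", "arguments": {
  "targets": [
    [[0, -0.5, 0], [0, 0, 0], 0.7],
    [[0, -0.6, 0], [0, 0, 0], 0.7],
    [[0, -1, 0], [0, 0, 0], 0.7],
    [[0, -1, 0], [0, 0, 0], 0.7],
    [[0, -1, 0], [0, 0, 0], 0.7],
    [[0, -1.3, 0], [0, 0, 0], 0.7],
    [[0, -1.3, 0], [0, 0, 0], 0.7],
    [[0, 0, 0], [0, 0, 0], 0.7]
  ]
}}

```text
time: 6.95
position: [513.8, 206.9, 201.0]
orientation: [-90.2, 0.2, 147.3]
ft_force: [0.3, 0.3, -0.5]
finger_gap: 59.8
```

```bash
python3 - <<'E'
from h import *
s=readout.sense();print(s["time"],s["position"],s["finger_gap"],s["ft_force"])
p=viewer.read_camera("wrist");save(p,"w4.png")
for n in("cover","jar_mouth"):
  for d in viewer.trace(n,p)[:3]: print(n,round(d["p"],2),np.round(d["position"]),d["region"].sum())
E
```

```text
6.95 [513.81478339 206.92726692 201.00613136] 59.82412460716697 [ 0.33547239  0.28624156 -0.53256476]
cover 0.77 [322. 255.] 13502
cover 0.62 [437. 269.] 1836
jar_mouth 0.71 [323. 168.] 7540
```

View pics/w4.png

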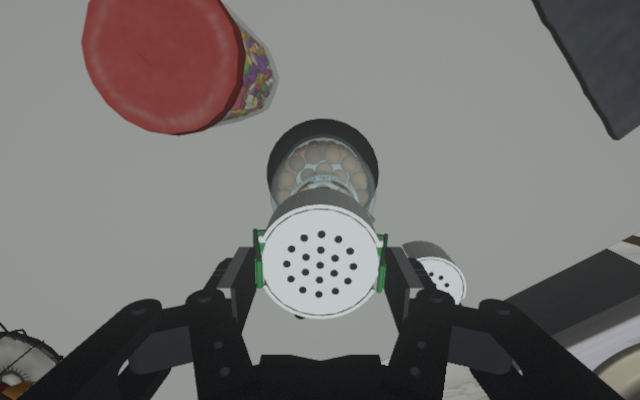

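The cover is in hand at (320,260), clear of the open jar mouth at (323,168). I'll carry it to open worktop at about (490,55).

>>> {"name": "step_arm", "arguments": {
  "targets": [
    [[-1.0, 0, 2.2], [0, 0, 0], 0.7],
    [[-1.3, 0, 3], [0, 0, 0], 0.7],
    [[-1.3, 0, 3.0], [0, 0, 0], 0.7],
    [[-1.3, 0, 3], [0, 0, 0], 0.7],
    [[-1.3, 0, 2.9], [0, 0, 0], 0.7],
    [[0, 3.5, 0], [0, 0, 0], 0.7],
    [[0, 3.5, 0], [0, 0, 0], 0.7],
    [[0, 3, 0], [0, 0, 0], 0.7]
  ]
}}

```text
time: 7.77
position: [487.7, 54.0, 95.6]
orientation: [-90.0, -0.1, 147.2]
ft_force: [0.4, 0.1, -1.0]
finger_gap: 59.6
```

>>> {"name": "step_arm", "arguments": {
  "targets": [
    [[0, 2.5, 0], [0, 0, 0], 0.7],
    [[0, 2.0, 0], [0, 0, 0], 0.7],
    [[0, 1.0, 0], [0, 0, 0], 0.7],
    [[0, 0.5, 0], [0, 0, 0], 0.7],
    [[0, 0, 0], [0, 0, 0], 0.7],
    [[0, 0, 0], [0, 0, 0], 0.7]
  ]
}}

```text
time: 8.27
position: [489.1, 54.5, 38.5]
orientation: [-90.0, 0.1, 147.3]
ft_force: [-0.4, 0.4, 0.2]
finger_gap: 59.8
```

>>> {"name": "step_arm", "arguments": {
  "targets": [
    [[0, 0.4, 0], [0, 0, 0], 0.7],
    [[0, 0.3, 0], [0, 0, 0], 0.7],
    [[0, 0.2, 0], [0, 0, 0], 0.7],
    [[0, 0.1, 0], [0, 0, 0], 0.7],
    [[0, 0, 0], [0, 0, 0], 0.7]
  ]
}}

```text
time: 8.68
position: [488.7, 54.5, 27.7]
orientation: [-90.0, -0.0, 147.3]
ft_force: [-0.1, -0.3, -1.2]
finger_gap: 60.0
```

>>> {"name": "step_arm", "arguments": {
  "targets": [
    [[0, 0.1, 0], [0, 0, 0], 0.7],
    [[0, 0.05, 0], [0, 0, 0], 0.7],
    [[0, 0, 0], [0, 0, 0], 0.7],
    [[0, 0, 0], [0, 0, 0], 0.7]
  ]
}}

```text
time: 9.02
position: [488.9, 54.7, 27.3]
orientation: [-90.0, 0.0, 147.3]
ft_force: [-3.2, 1.3, 10.9]
finger_gap: 60.1
```

>>> {"name": "step_arm", "arguments": {
  "targets": [
    [[0, 0, 0], [0, 0, 0], 0.75],
    [[0, 0, 0], [0, 0, 0], 0.8],
    [[0, 0, 0], [0, 0, 0], 0.9],
    [[0, 0, 0], [0, 0, 0], 1],
    [[0, 0, 0], [0, 0, 0], 1],
    [[0, -2, 0], [0, 0, 0], 1],
    [[0, -4, 0], [0, 0, 0], 1],
    [[0, -4, 0], [0, 0, 0], 1]
  ]
}}

```text
time: 9.68
position: [487.8, 54.6, 126.8]
orientation: [-89.9, -0.2, 147.3]
ft_force: [0.6, 0.3, -0.8]
finger_gap: 85.0
```

>>> {"name": "step_arm", "arguments": {
  "targets": [
    [[0, -4, 0], [0, 0, 0], 1],
    [[0, -4, 0], [0, 0, 0], 1],
    [[0, 0, 0], [0, 0, 0], 1],
    [[0, 0, 0], [0, 0, 0], 1]
  ]
}}

```text
time: 10.02
position: [489.4, 54.5, 207.9]
orientation: [-90.1, 0.2, 147.3]
ft_force: [-0.1, -0.1, -0.4]
finger_gap: 85.5
```

```bash
python3 - <<'E'
from h import *
s=readout.sense();print(s["time"],s["position"],s["orientation"],s["joint_pos"].round(1))
p=viewer.read_camera("scene");save(p,"s5.png")
u,v=map(int,proj(p,(489,54.5,20)));print(u,v)
q=viewer.read_camera("wrist");save(q,"w5.png");a,b=map(int,proj(q,(489,54.5,30)));print(a,b)
cv2.imwrite("pics/c5.png",np.hstack([cv2.resize(cv2.imread("pics/s5.png")[max(v-60,0):v+60,u-70:u+70],(420,360)),cv2.resize(cv2.imread("pics/w5.png")[60:360,150:500],(370,360))]))
E
```

```text
10.0167 [489.35517532  54.45921699 207.92579874] [-90.10195939   0.21379475 147.27605718] [ -7.3  14.8  93.5   0.   71.4 115.4]
297 234
320 177
```

View pics/c5.png

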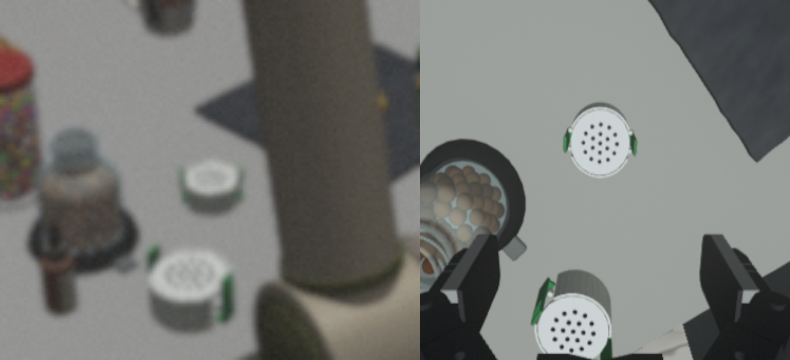

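The cover stands upright at (210,178) in the left crop, well clear of the jar and slate. Now to the lid.

>>> {"name": "step_arm", "arguments": {
  "targets": [
    [[-1.5, 0, 1.8], [0, 0, 0], 1],
    [[-2.1, -0.2, 2.6], [0, 0, 0], 1],
    [[-2.1, -0.2, 2.6], [0, 0, 0], 1],
    [[-2.1, 0, 2.6], [0, 0, 0], 1],
    [[-2.1, 0, 2.6], [0, 0, 0], 1],
    [[-2.1, 0, 2.6], [0, 0, 0], 1],
    [[-2.1, 0, 2.6], [0, 0, 0], 1],
    [[-0.6, 0, 0.8], [0, -0.122, 0], 1]
  ]
}}

```text
time: 10.78
position: [513.4, -181.8, 208.0]
orientation: [-90.0, -0.2, 154.1]
ft_force: [-0.4, 0.0, -0.3]
finger_gap: 85.2
```

>>> {"name": "step_arm", "arguments": {
  "targets": [
    [[0, 0, 0], [0, -0.122, 0], 1],
    [[0, 0, 0], [0, -0.122, 0], 1],
    [[0, 0, 0], [0, -0.122, 0], 1],
    [[0, 0, 0], [0, -0.122, 0], 1],
    [[0, 0, 0], [0, -0.122, 0], 1],
    [[0, 0, 0], [0, -0.122, 0], 1],
    [[0, 0, 0], [0, -0.122, 0], 1],
    [[0, 0, 0], [0, -0.118, 0], 1]
  ]
}}

```text
time: 11.45
position: [513.4, -177.8, 208.2]
orientation: [-90.2, -0.1, -149.7]
ft_force: [-0.4, -0.3, 0.1]
finger_gap: 85.6
```

>>> {"name": "step_arm", "arguments": {
  "targets": [
    [[0, 0, 0], [0, 0, 0], 1],
    [[0, 0, 0], [0, 0, 0], 1]
  ]
}}

```text
time: 11.62
position: [513.5, -177.9, 208.9]
orientation: [-90.1, -0.1, -150.3]
ft_force: [0.4, 0.3, -0.2]
finger_gap: 85.3
```

```bash
cat >> h.py <<'E'
def circ(n,p,near,z):
    d=min(viewer.trace(n,p)[:3],key=lambda d:np.hypot(*(ray(p,d["position"],z)[:2]-near)))
    cs=max(cv2.findContours(d["region"].astype(np.uint8),0,1)[0],key=len);e=cv2.fitEllipse(cs)
    return np.round(e[0],1),np.round(e[1],1),ray(p,e[0],z).round(1)
E
python3 - <<'E'
from h import *
s=readout.sense();print(s["time"],s["position"],s["orientation"])
p=viewer.read_camera("wrist")
print(circ("lid",p,(515,-178.5),25));print(circ("spice_jar_a",p,(595,-133),114));print(circ("spice_jar_b",p,(440,-223),114))
f=p["frame"].astype(int);g=((f[...,0]-f[...,2]>40)&(f[...,0]>f[...,1]+5)).astype(np.uint8)
n,l,st,c=cv2.connectedComponentsWithStats(g)
for i in range(1,n):
    if st[i,4]>300: print(c[i].round(1),st[i].tolist(),ray(p,c[i],25).round(1))
E
```

```text
11.6167 [ 513.53729582 -177.86795392  208.87555155] [-9.01314282e+01 -7.23516843e-02 -1.50252731e+02]
(array([321.8, 174.6]), array([61.3, 61.8]), array([ 516.2, -178.4,   25. ]))
(array([322.3,  72.1]), array([63.2, 68.9]), array([ 595.4, -132.9,  114. ]))
(array([321. , 284.1]), array([51.3, 99.1]), array([ 452.6, -213.9,  114. ]))
[324.4  67.7] [303, 51, 40, 43, 738] [ 605.8 -129.6   25. ]
[322.3 174.8] [292, 144, 61, 62, 2868] [ 516.3 -178.9   25. ]
[511.5 252.5] [494, 236, 36, 33, 909] [ 544.1 -403.5   25. ]
[320.2 267.4] [301, 259, 42, 21, 435] [ 423.1 -229.8   25. ]
```

>>> {"name": "step_arm", "arguments": {
  "targets": [
    [[-0.2, 3, 0.2], [0, 0, 0], 1],
    [[0, 3.5, 0], [0, 0, 0], 1],
    [[0, 3.5, 0], [0, 0, 0], 1],
    [[0, 3.5, 0], [0, 0, 0], 1],
    [[0, 2.5, 0], [0, 0, 0], 1],
    [[0, 1.5, 0], [0, 0, 0], 1],
    [[0, 0, 0], [0, 0, 0], 1],
    [[0, 0, 0], [0, 0, 0], 1]
  ]
}}

```text
time: 12.48
position: [516.6, -178.8, 35.3]
orientation: [-90.0, -0.0, -150.1]
ft_force: [-0.3, -0.2, -0.2]
finger_gap: 85.2
```

>>> {"name": "step_arm", "arguments": {
  "targets": [
    [[0, 1, 0], [0, 0, 0], 1],
    [[0, 1, 0], [0, 0, 0], 1],
    [[0, 0.6, 0], [0, 0, 0], 1],
    [[0, 0, 0], [0, 0, 0], 1],
    [[0, 0, 0], [0, 0, 0], 0.7],
    [[0, 0, 0], [0, 0, 0], 0.7],
    [[0, 0, 0], [0, 0, 0], 0.7],
    [[0, 0, 0], [0, 0, 0], 0.7]
  ],
  "squeeze": 30
}}

```text
time: 13.15
position: [516.9, -178.9, 10.0]
orientation: [-90.0, 0.0, -150.0]
ft_force: [-2.5, 1.1, 5.4]
finger_gap: 61.5
```

>>> {"name": "step_arm", "arguments": {
  "targets": [
    [[0, 0, 0], [0, 0, 0], 0.6],
    [[0, 0, 0], [0, 0, 0], 0.6],
    [[0, -0.5, 0], [0, 0, 0], 0.6],
    [[0, -0.5, 0], [0, 0, 0], 0.6],
    [[0, -1, 0], [0, 0, 0], 0.6],
    [[0, 0, 0], [0, 0, 0], 0.6],
    [[0, 0, 0], [0, 0, 0], 0.6]
  ]
}}

```text
time: 13.73
position: [517.0, -179.0, 30.1]
orientation: [-89.9, 0.0, -150.0]
ft_force: [0.4, 0.4, -0.2]
finger_gap: 61.6
```

```bash
python3 - <<'E'
from h import *
s=readout.sense();print(s["time"],s["position"],s["orientation"],s["finger_gap"],s["ft_force"])
p=viewer.read_camera("wrist");save(p,"w6.png")
for z in(40,45,50):
  print(circ("lid",p,(516,-178.5),z))
cv2.imwrite("pics/c6.png",cv2.resize(cv2.imread("pics/w6.png")[150:400,140:500],(720,500)))
E
```

```text
13.7333 [ 517.0322477  -178.99714322   30.07674208] [-8.99189679e+01  4.46029916e-02 -1.50044410e+02] 61.59553688076345 [ 0.36663477  0.36460115 -0.17014537]
(array([319.3, 271.7]), array([134.7, 139. ]), array([ 517. , -179.1,   40. ]))
(array([319.3, 271.7]), array([134.7, 139. ]), array([ 519.5, -177.7,   45. ]))
(array([319.3, 271.7]), array([134.7, 139. ]), array([ 521.9, -176.2,   50. ]))
```

View pics/c6.png

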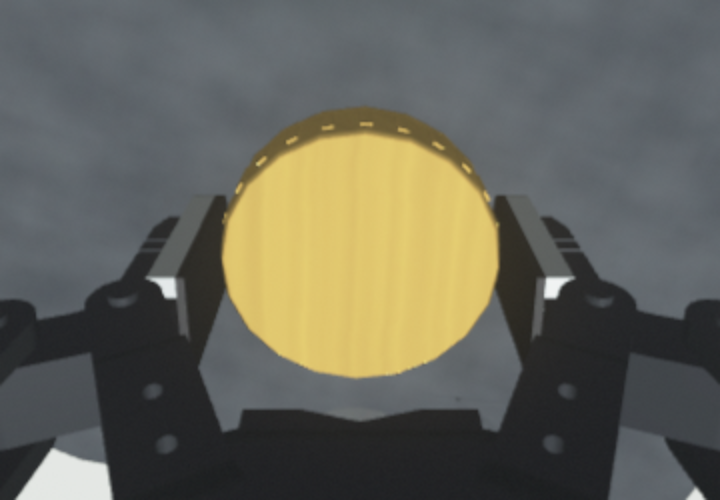

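The lid is held level, with its top disc centred at about (320,278) in full-image pixels. That matches the TCP within about 0.5 mm. I'll lift it and look into the jar mouth from the side.

>>> {"name": "step_arm", "arguments": {
  "targets": [
    [[0, -2, 0], [0, 0, 0], 0.6],
    [[0, -3, 0], [0, 0, 0], 0.6],
    [[0, -3, 0], [0, 0, 0], 0.6],
    [[0, -3, 0], [0, 0, 0], 0.6],
    [[0, -3, 0], [0, 0, 0], 0.6],
    [[0, -3, 0], [0, 0, 0], 0.6],
    [[-0.6, 0, -1.6], [0, 0, 0], 0.6],
    [[-1, 0, -2.9], [0, 0, 0], 0.6]
  ]
}}

```text
time: 14.6
position: [508.6, -133.2, 200.2]
orientation: [-89.8, 0.1, -150.2]
ft_force: [-0.0, 0.3, -1.7]
finger_gap: 61.9
```

>>> {"name": "step_arm", "arguments": {
  "targets": [
    [[-1.2, 0, -3.4], [0, 0, 0], 0.6],
    [[-1.2, 0, -3.4], [0, 0, 0], 0.6],
    [[-1.2, 0, -3.4], [0, 0, 0], 0.6],
    [[-1.2, 0, -3.4], [0, 0, 0], 0.6],
    [[-1.2, 0, -3.4], [0, 0, 0], 0.6],
    [[-1.2, 0, -3.4], [0, 0, 0], 0.6],
    [[-1.2, 0, -3.4], [0, 0, 0], 0.6],
    [[-1.2, 0, -3.4], [0, 0, 0], 0.6]
  ]
}}

```text
time: 15.27
position: [454.4, 153.6, 198.8]
orientation: [-90.0, -0.0, -150.1]
ft_force: [-0.1, 0.1, -0.8]
finger_gap: 62.1
```

>>> {"name": "step_arm", "arguments": {
  "targets": [
    [[-0.6, 0, -1.8], [0, 0, 0], 0.6],
    [[0, 0, 0], [0, 0, 0], 0.6],
    [[0, 0, 0], [0, 0, 0], 0.6],
    [[0, 0, 0], [0, 0, 0], 0.6]
  ]
}}

```text
time: 15.6
position: [451.6, 169.9, 198.9]
orientation: [-90.0, -0.0, -150.1]
ft_force: [-1.0, 0.6, -0.2]
finger_gap: 61.7
```

```bash
python3 - <<'E'
from h import *
s=readout.sense();print(s["time"],s["position"],s["orientation"],s["finger_gap"],s["joint_pos"].round(1))
p=viewer.read_camera("wrist");save(p,"w7.png")
for z in(132,): print(circ("jar_mouth",p,(513,206),z))
print(np.round(proj(p,(513,206.5,132)),1))
# cover-in-hand offset from w4 using same camera mount
T=np.eye(4);T[:3,:3]=R.from_euler('xyz',s["orientation"],degrees=True).as_matrix();T[:3,3]=s["position"]
C=np.linalg.inv(T)@np.array(p["cam_to_world"])
T4=np.eye(4);T4[:3,:3]=R.from_euler('xyz',[-90.2,.2,147.3],degrees=True).as_matrix();T4[:3,3]=[513.8,206.9,201.0]
p4=dict(p);p4["cam_to_world"]=T4@C
w=cv2.imread("pics/w4.png",0)[195:330,255:390];m=cv2.morphologyEx((w>150).astype(np.uint8),3,np.ones((9,9)))
m=cv2.morphologyEx(m,2,np.ones((9,9)));e=cv2.fitEllipse(max(cv2.findContours(m,0,1)[0],key=len));uv=np.array(e[0])+[255,195]
print("cover ellipse",uv,e[1],ray(p4,uv,204.2)-T4[:3,3])
w=cv2.imread("pics/w6.png");w6=w[:,:,2]; T6=np.eye(4);T6[:3,:3]=R.from_euler('xyz',[-89.92,.04,-150.04],degrees=True).as_matrix();T6[:3,3]=[517.03,-179,30.08]
p6=dict(p);p6["cam_to_world"]=T6@C;print("lid off",ray(p6,(320.5,278),45)-T6[:3,3])
cv2.imwrite("pics/c7.png",cv2.resize(cv2.imread("pics/w7.png")[40:360,160:480],(600,600)))
E
```

```text
15.6 [451.55120698 169.94959252 198.89755623] [-9.00031615e+01 -3.93884268e-02 -1.50054478e+02] 61.712102891846484 [ 6.7 14.3 95.7 -0.  70.1 66.7]
(array([316.8, 104.5]), array([117. , 132.3]), array([513.6, 207.6, 132. ]))
[317.9 106.2]
cover ellipse [319.92411804 261.72196198] (115.924072265625, 120.19363403320312) [ 1.09609624 -1.11957014  3.2       ]
lid off [ 0.03237011 -0.64942415 14.92      ]
```

View pics/c7.png

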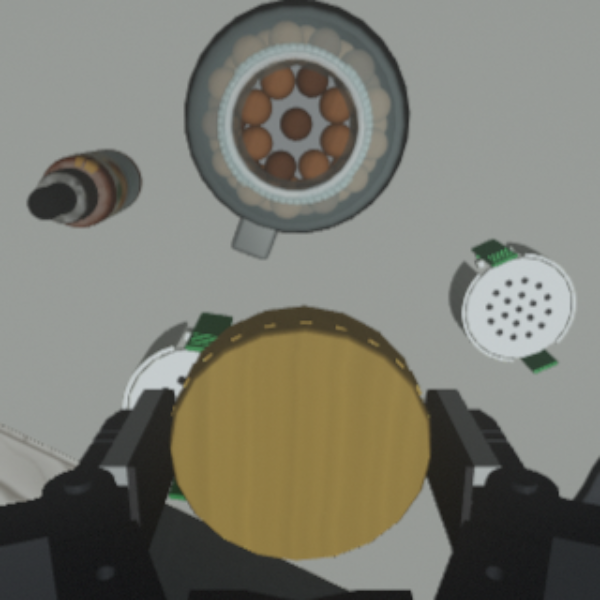

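Mouth ring centre is at about (317,106), within 1 px of where (513,206.5) projects. I'll move over it and come down.

>>> {"name": "step_arm", "arguments": {
  "targets": [
    [[-1.8, 0, -0.1], [0, 0, 0], 0.6],
    [[-2.0, 0, 0], [0, 0, 0], 0.6],
    [[-2, 0, 0], [0, 0, 0], 0.6],
    [[-1.4, 1, 0], [0, 0, 0], 0.6],
    [[0, 2.4, 0], [0, 0, 0], 0.6],
    [[0, 1.8, 0], [0, 0, 0], 0.6],
    [[0, 0, 0], [0, 0, 0], 0.6],
    [[0, 0, 0], [0, 0, 0], 0.6]
  ]
}}

```text
time: 16.37
position: [513.5, 206.4, 147.1]
orientation: [-90.0, -0.1, -150.1]
ft_force: [0.1, 0.4, -0.6]
finger_gap: 62.0
```

>>> {"name": "step_arm", "arguments": {
  "targets": [
    [[0, 0.6, 0], [0, 0, 0], 0.6],
    [[0, 0.5, 0], [0, 0, 0], 0.6],
    [[0, 0.2, 0], [0, 0, 0], 0.6],
    [[0, 0.2, 0], [0, 0, 0], 0.6],
    [[0, 0, 0], [0, 0, 0], 0.6],
    [[0, 0, 0], [0, 0, 0], 0.6]
  ]
}}

```text
time: 16.87
position: [513.6, 207.2, 132.5]
orientation: [-90.0, 0.0, -150.0]
ft_force: [-0.5, -0.1, -1.1]
finger_gap: 62.2
```

>>> {"name": "step_arm", "arguments": {
  "targets": [
    [[0, 0.1, 0], [0, 0, 0], 0.6],
    [[0, 0.1, 0], [0, 0, 0], 0.6],
    [[0, 0.1, 0], [0, 0, 0], 0.6],
    [[0, 0, 0], [0, 0, 0], 0.6]
  ]
}}

```text
time: 17.2
position: [513.4, 207.2, 129.1]
orientation: [-90.0, -0.0, -150.0]
ft_force: [-0.2, -0.5, -0.9]
finger_gap: 61.6
```

>>> {"name": "step_arm", "arguments": {
  "targets": [
    [[0, 0.1, 0], [0, 0, 0], 0.6],
    [[0, 0.1, 0], [0, 0, 0], 0.6],
    [[0, 0, 0], [0, 0, 0], 0.6]
  ]
}}

```text
time: 17.45
position: [513.4, 207.2, 127.1]
orientation: [-90.0, -0.0, -150.0]
ft_force: [0.6, -0.0, -1.1]
finger_gap: 61.4
```

>>> {"name": "step_arm", "arguments": {
  "targets": [
    [[0, 0.1, 0], [0, 0, 0], 0.6],
    [[0, 0.1, 0], [0, 0, 0], 0.6],
    [[0, 0, 0], [0, 0, 0], 0.6]
  ]
}}

```text
time: 17.7
position: [513.7, 207.2, 126.2]
orientation: [-90.0, 0.0, -150.0]
ft_force: [-2.4, -0.9, 7.0]
finger_gap: 61.7
```

>>> {"name": "step_arm", "arguments": {
  "targets": [
    [[0, 0.1, 0], [0, 0, 0], 0.6],
    [[0, 0.05, 0], [0, 0, 0], 0.6],
    [[0, 0, 0], [0, 0, 0], 0.6]
  ]
}}

```text
time: 17.95
position: [513.8, 207.3, 125.9]
orientation: [-90.0, 0.1, -150.0]
ft_force: [-6.0, -2.5, 17.2]
finger_gap: 61.9
```

>>> {"name": "step_arm", "arguments": {
  "targets": [
    [[0.05, -0.17, 0], [0, 0, 0], 0.6],
    [[0, 0, 0], [0, 0, 0], 0.6],
    [[0, 0, 0], [0, 0, 0], 0.6]
  ]
}}

```text
time: 18.2
position: [513.5, 207.1, 126.2]
orientation: [-90.0, 0.1, -150.0]
ft_force: [-0.8, -0.4, 7.1]
finger_gap: 62.0
```

>>> {"name": "step_arm", "arguments": {
  "targets": [
    [[0, 0, 0], [0, -0.05, 0], 0.6],
    [[0, -0.05, 0], [0, -0.1, 0], 0.6],
    [[0, -0.05, 0], [0, -0.1, 0], 0.6],
    [[0, 0, 0], [0, 0, 0], 0.6]
  ]
}}

```text
time: 18.53
position: [513.6, 207.5, 127.5]
orientation: [-90.0, 0.1, -135.4]
ft_force: [-0.9, 2.8, 9.2]
finger_gap: 61.7
```

>>> {"name": "step_arm", "arguments": {
  "targets": [
    [[0, -0.08, 0], [0, -0.1, 0], 0.6],
    [[0, -0.06, 0], [0, -0.1, 0], 0.6],
    [[0, 0, 0], [0, 0, 0], 0.6]
  ]
}}

```text
time: 18.78
position: [513.2, 207.7, 128.6]
orientation: [-90.0, 0.1, -124.0]
ft_force: [-2.9, 2.3, 7.3]
finger_gap: 61.6
```

>>> {"name": "step_arm", "arguments": {
  "targets": [
    [[0, -0.06, 0], [0, -0.1, 0], 0.6],
    [[0, -0.05, 0], [0, -0.1, 0], 0.6],
    [[0, 0, 0], [0, 0, 0], 0.6]
  ]
}}

```text
time: 19.03
position: [512.9, 207.8, 129.6]
orientation: [-90.0, 0.1, -112.5]
ft_force: [-2.4, 3.0, 7.7]
finger_gap: 61.6
```

>>> {"name": "step_arm", "arguments": {
  "targets": [
    [[0, -0.06, 0], [0, -0.1, 0], 0.6],
    [[0, -0.06, 0], [0, -0.1, 0], 0.6],
    [[0, 0, 0], [0, 0, 0], 0.6]
  ]
}}

```text
time: 19.28
position: [512.6, 207.8, 130.5]
orientation: [-90.1, 0.1, -101.0]
ft_force: [-4.0, 3.6, 7.5]
finger_gap: 61.5
```

>>> {"name": "step_arm", "arguments": {
  "targets": [
    [[0, -0.06, 0], [0, -0.1, 0], 0.6],
    [[0, -0.03, 0], [0, -0.05, 0], 0.6],
    [[0, 0, 0], [0, 0, 0], 0.6]
  ]
}}

```text
time: 19.53
position: [512.3, 207.8, 130.7]
orientation: [-90.1, 0.1, -92.6]
ft_force: [-3.6, 3.8, 2.6]
finger_gap: 61.6
```

>>> {"name": "step_arm", "arguments": {
  "targets": [
    [[-0.05, 0.03, -0.05], [0, -0.05, 0], 0.6],
    [[0, 0, 0], [0, -0.05, 0], 0.6],
    [[0, 0, 0], [0, 0, 0], 0.6]
  ]
}}

```text
time: 19.78
position: [512.0, 208.1, 130.3]
orientation: [-90.1, 0.1, -86.9]
ft_force: [-2.3, 4.0, -0.1]
finger_gap: 62.1
```

>>> {"name": "step_arm", "arguments": {
  "targets": [
    [[0, 0.1, 0], [0, 0, 0], 0.6],
    [[0, 0.05, 0], [0, 0, 0], 0.6],
    [[0, 0, 0], [0, 0, 0], 0.6]
  ]
}}

```text
time: 20.03
position: [512.0, 207.9, 129.3]
orientation: [-90.1, 0.0, -87.1]
ft_force: [-5.7, 4.9, 3.2]
finger_gap: 61.8
```

>>> {"name": "step_arm", "arguments": {
  "targets": [
    [[-0.07, 0, -0.08], [0, -0.05, 0], 0.6],
    [[0, 0.03, 0], [0, 0, 0], 0.6],
    [[0, 0, 0], [0, 0, 0], 0.6]
  ]
}}

```text
time: 20.28
position: [511.6, 208.2, 128.8]
orientation: [-90.0, 0.0, -84.3]
ft_force: [-2.1, 3.3, 1.4]
finger_gap: 61.6
```

>>> {"name": "step_arm", "arguments": {
  "targets": [
    [[-0.03, 0.1, -0.02], [0, 0, 0], 0.6],
    [[0, 0.1, 0], [0, 0, 0], 0.6],
    [[0, 0, 0], [0, 0, 0], 0.6]
  ]
}}

```text
time: 20.53
position: [511.5, 208.3, 126.7]
orientation: [-90.0, -0.0, -84.2]
ft_force: [-1.3, 2.3, 0.3]
finger_gap: 61.7
```

Dropping freely. I'll keep lowering.

>>> {"name": "step_arm", "arguments": {
  "targets": [
    [[0, 0.1, 0], [0, 0, 0], 0.6],
    [[0, 0.1, 0], [0, 0, 0], 0.6],
    [[0, 0, 0], [0, 0, 0], 0.6]
  ]
}}

```text
time: 20.78
position: [511.4, 208.5, 124.9]
orientation: [-90.0, 0.0, -84.2]
ft_force: [-2.0, 2.4, 1.2]
finger_gap: 61.3
```

>>> {"name": "step_arm", "arguments": {
  "targets": [
    [[0, 0.1, 0], [0, 0, 0], 0.6],
    [[0, 0.1, 0], [0, 0, 0], 0.6],
    [[0, 0, 0], [0, 0, 0], 0.6]
  ]
}}

```text
time: 21.03
position: [511.6, 208.6, 124.0]
orientation: [-90.0, 0.0, -84.2]
ft_force: [-6.8, 3.7, 10.6]
finger_gap: 61.7
```

It landed about 7 mm below the crest, which is the thread start. Now screwing clockwise.

>>> {"name": "step_arm", "arguments": {
  "targets": [
    [[0, -0.1, -0.03], [0, 0, 0], 0.6],
    [[0, 0.05, 0], [0, 0.1, 0], 0.6],
    [[0, 0.05, 0], [0, 0.1, 0], 0.6],
    [[0, 0, 0], [0, 0, 0], 0.6]
  ]
}}

```text
time: 21.37
position: [511.5, 208.5, 123.2]
orientation: [-90.0, 0.0, -95.8]
ft_force: [-1.3, 2.5, 3.7]
finger_gap: 61.7
```

```bash
python3 -c "
from h import *
s=readout.sense();print(s['wrist_torque'],s['joint_pos'].round(1))"
```

```text
[ 0.47783131  0.26261787 -0.11150934] [10.  27.3 89.2  0.  63.4 15.8]
```

>>> {"name": "step_arm", "arguments": {
  "targets": [
    [[0, 0.05, 0], [0, 0.1, 0], 0.6],
    [[0, 0.05, 0], [0, 0.1, 0], 0.6],
    [[0, 0, 0], [0, 0, 0], 0.6]
  ]
}}

```text
time: 21.62
position: [511.6, 208.5, 122.2]
orientation: [-89.9, 0.0, -107.1]
ft_force: [-0.8, 3.1, 3.8]
finger_gap: 61.7
```

>>> {"name": "step_arm", "arguments": {
  "targets": [
    [[0, 0.05, 0], [0, 0.1, 0], 0.6],
    [[0, 0.05, 0], [0, 0.1, 0], 0.6],
    [[0, 0, 0], [0, 0, 0], 0.6]
  ]
}}

```text
time: 21.87
position: [511.8, 208.4, 121.2]
orientation: [-89.9, 0.1, -118.5]
ft_force: [1.0, 3.0, 1.7]
finger_gap: 61.8
```

>>> {"name": "step_arm", "arguments": {
  "targets": [
    [[0, 0.05, 0], [0, 0.1, 0], 0.6],
    [[0, 0.05, 0], [0, 0.1, 0], 0.6],
    [[0, 0, 0], [0, 0, 0], 0.6]
  ]
}}

```text
time: 22.12
position: [512.0, 208.3, 120.2]
orientation: [-89.9, 0.1, -129.8]
ft_force: [4.2, 1.9, 2.6]
finger_gap: 61.4
```

>>> {"name": "step_arm", "arguments": {
  "targets": [
    [[0, 0.05, 0], [0, 0.1, 0], 0.6],
    [[0, 0.05, 0], [0, 0.08, 0], 0.6],
    [[0, 0, 0], [0, 0, 0], 0.6]
  ]
}}

```text
time: 22.37
position: [512.3, 208.2, 119.4]
orientation: [-89.9, 0.1, -140.1]
ft_force: [4.7, 0.4, 2.5]
finger_gap: 61.6
```

```bash
python3 -c "
from h import *
s=readout.sense();print(s['wrist_torque'],s['ft_force'],s['joint_pos'].round(1))"
```

```text
[ 0.15016449 -0.7740667  -0.06861636] [4.70883363 0.36863264 2.50876517] [10.  27.6 89.4 -0.  62.8 60.1]
```

>>> {"name": "step_arm", "arguments": {
  "targets": [
    [[0, 0.03, 0.03], [0, 0.08, 0], 0.6],
    [[0, 0.02, 0], [0, 0.05, 0], 0.6],
    [[0, 0, 0], [0, 0, 0], 0.6]
  ]
}}

```text
time: 22.62
position: [512.5, 208.0, 119.1]
orientation: [-89.9, 0.1, -147.4]
ft_force: [4.8, 0.5, 2.6]
finger_gap: 61.6
```

```bash
python3 -c "
from h import *
s=readout.sense();print(s['wrist_torque'],s['position'],s['ft_force'],s['joint_pos'].round(1))"
```

```text
[ 0.23260563 -0.79569123 -0.09644307] [512.52987396 208.0070099  119.06336378] [4.79482176 0.51921987 2.59007032] [10.  27.7 89.4 -0.  62.8 67.4]
```

>>> {"name": "step_arm", "arguments": {
  "targets": [
    [[0, 0.04, 0.03], [0, 0.08, 0], 0.6],
    [[0, 0, 0], [0, 0.04, 0], 0.6],
    [[0, 0, 0], [0, 0, 0], 0.6]
  ]
}}

```text
time: 22.87
position: [512.7, 207.8, 119.0]
orientation: [-89.9, 0.2, -154.3]
ft_force: [4.0, 2.1, 6.0]
finger_gap: 61.7
```

```bash
python3 -c "
from h import *
s=readout.sense();print(s['wrist_torque'],s['position'],s['ft_force'],s['joint_pos'].round(1))"
```

```text
[ 0.31981092 -0.58282069 -0.10155625] [512.73184289 207.7883971  119.03003023] [4.02916184 2.13358933 5.966544  ] [ 9.9 27.7 89.4 -0.  62.7 74.2]
```

>>> {"name": "step_arm", "arguments": {
  "targets": [
    [[0, 0, 0], [0, 0.06, 0], 0.6],
    [[0, 0, 0], [0, 0.06, 0], 0.6],
    [[0, 0, 0], [0, 0, 0], 0.6]
  ]
}}

```text
time: 23.12
position: [512.9, 207.6, 119.0]
orientation: [-89.9, 0.2, -161.2]
ft_force: [4.5, -0.3, 4.5]
finger_gap: 61.5
```

```bash
python3 -c "
from h import *
s=readout.sense();print(s['wrist_torque'],s['position'],s['ft_force'],s['joint_pos'].round(1))"
```

```text
[ 0.03748727 -0.70204549 -0.07300831] [512.90387867 207.64806513 119.02885384] [ 4.46882238 -0.32411868  4.51165873] [ 9.9 27.7 89.4 -0.1 62.7 81.2]
```

>>> {"name": "step_arm", "arguments": {
  "targets": [
    [[0, 0, 0], [0, 0.05, 0], 0.6],
    [[0, 0, 0], [0, 0.04, 0], 0.6],
    [[0, 0, 0], [0, 0, 0], 0.6]
  ]
}}

```text
time: 23.37
position: [513.0, 207.5, 119.1]
orientation: [-89.9, 0.2, -166.3]
ft_force: [4.7, 0.2, 5.5]
finger_gap: 61.7
```

```bash
python3 -c "
from h import *
s=readout.sense();print(s['wrist_torque'],s['position'],s['ft_force'],s['joint_pos'].round(1))"
```

```text
[ 0.09505595 -0.70426649 -0.1225074 ] [513.01858471 207.53996195 119.05465202] [4.70754747 0.22874252 5.51017206] [ 9.9 27.7 89.4 -0.1 62.7 86.3]
```

>>> {"name": "step_arm", "arguments": {
  "targets": [
    [[0, 0, 0], [0, 0.05, 0], 0.6],
    [[0, 0, 0], [0, 0.03, 0], 0.6],
    [[0, 0, 0], [0, 0, 0], 0.6]
  ]
}}

```text
time: 23.62
position: [513.2, 207.4, 119.0]
orientation: [-89.9, 0.2, -170.8]
ft_force: [6.0, -0.6, 4.6]
finger_gap: 61.8
```

```bash
python3 -c "
from h import *
s=readout.sense();print(s['wrist_torque'],s['position'],s['ft_force'],s['joint_pos'].round(1))"
```

```text
[ 0.02685388 -0.90577781  0.08850558] [513.15464957 207.43132707 119.04689204] [ 5.98644522 -0.60658831  4.58494671] [ 9.9 27.7 89.4 -0.1 62.7 90.8]
```

The reaction torque has just changed sign and is starting to rise, and the height has stayed at 119.0. That means the lid is home, so I stop and release.

>>> {"name": "step_arm", "arguments": {
  "targets": [
    [[0, -0.05, 0], [0, 0, 0], 0.75],
    [[0, 0, 0], [0, 0, 0], 0.85],
    [[0, 0, 0], [0, 0, 0], 1],
    [[0, 0, 0], [0, 0, 0], 1],
    [[0, 0, 0], [0, 0, 0], 1],
    [[0, -2, 0], [0, 0, 0], 1],
    [[0, -4, 0], [0, 0, 0], 1],
    [[0, -4, 0], [0, 0, 0], 1]
  ]
}}

```text
time: 24.28
position: [510.7, 207.7, 218.9]
orientation: [-90.0, -0.2, -171.2]
ft_force: [-0.4, 0.1, 0.2]
finger_gap: 85.3
```

>>> {"name": "step_arm", "arguments": {
  "targets": [
    [[0, -4, 0], [0, 0, 0], 1],
    [[2, 0, 2], [0, 0, 0], 1],
    [[2, 0, 3], [0, 0, 0], 1],
    [[0, 0, 0], [0, 0, 0], 1],
    [[0, 0, 0], [0, 0, 0], 1],
    [[0, 0, 0], [0, 0, 0], 1]
  ]
}}

```text
time: 24.78
position: [479.9, 152.6, 258.6]
orientation: [-90.0, 0.0, -171.2]
ft_force: [0.2, 0.2, 0.2]
finger_gap: 85.4
```

```bash
python3 - <<'E'
from h import *
s=readout.sense();print(s["time"],s["position"],s["ft_force"],s["finger_gap"])
p=viewer.read_camera("wrist");save(p,"w9.png");q=viewer.read_camera("scene");save(q,"s9.png")
for n,z in(("lid",134),("cover",30),("vanilla_bottle",102),("cookie_jar",163)):
  for d in viewer.trace(n,p)[:2]: print(n,round(d["p"],2),np.round(d["position"]),ray(p,d["position"],z).round(1),d["region"].sum())
print(proj(p,(513,206.5,134)))
cv2.imwrite("pics/c9.png",np.hstack([cv2.resize(cv2.imread("pics/w9.png"),(480,300)),cv2.resize(cv2.imread("pics/s9.png")[180:290,200:315],(314,300))]))
E
```

```text
24.7833 [479.85776029 152.60779783 258.62676972] [0.24651148 0.21155319 0.20655672] 85.39299811963963
lid 0.56 [260. 145.] [512.1 207.3 134. ] 4851
cover 0.95 [285. 263.] [352.2 177.6  30. ] 3917
cover 0.86 [400. 171.] [491.2  60.2  30. ] 2375
vanilla_bottle 0.81 [204. 192.] [454.2 260.7 102. ] 1331
cookie_jar 0.7 [274.  22.] [598.1 201.8 163. ] 3658
[np.float64(261.1032222347108), np.float64(143.91092290876512)]
```

View pics/c9.png

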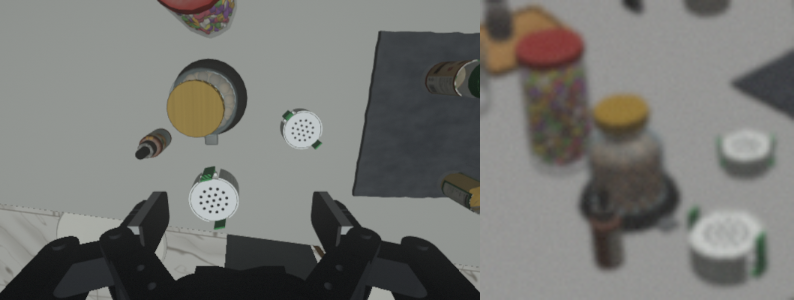

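The lid is seated level on the jar (left view 195,108; right view 620,112). The cover stands upright at (302,129), and the bystanders shown are all upright.

```bash
python3 -c "
from h import *
workorder.sign_off();print(readout.sense()['time'])"
```

```text
the job is handed in; nothing more can be done
the job is handed in; nothing more can be done
```

The job is done and handed in at about 25 s of the 64 s allowed, with the arm clear and the gripper open.

- **Cover:** I squeezed the tabs to 60 mm, lifted the cover straight off and stood it upright on the worktop at about (489, 55), clear of the jar. The final picture shows it upright.
- **Lid:** I gripped the larger gold lid with 30 N, set it level on the neck and turned it anticlockwise for about 1.1 rad. It climbed to the crest, then dropped about 7 mm into the thread start. I then screwed it clockwise for about 1.5 rad, about 1.35 rad from the estimated thread start.
- **Seating:** The lid's height settled at the expected home position, about 117.5 mm for its origin. I stopped when the torque just began to rise.
- **Last checks:** The lid is centred on the jar within about 1 mm of where I expected it and looks level. In the final views the cookie jar and vanilla bottle are upright, and both spice jars are still in place on the slate.
- **Uncertainties:**
  - The torque rise at the end was only about 0.2 N m. I judged "home" mainly by the height no longer changing.
  - Contact force briefly reached 17 N as the lid first touched the neck. I backed off to about 7 N before turning.
  - While turning anticlockwise the pressure reached 9 N once, slightly over the 8 N guide.

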